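# Pack the tall cord spool into the lidded box

## Task

Slide the tall spool of cord straight up off its post, leaving the stand and the low spool as they are, and set the tall spool down gently, standing on its end, inside the open lidded box. Then close the lid fully; the side clips can stay undone. Do not disturb the jar, the bowl or the ladle.

Things in the scene. Friction and masses are not known exactly. Their poses are not given: they have to be found in the camera images.
- tall_spool: The spool to pack: brown cord wound on a card tube, a plain cylinder 58 mm in diameter and 62 mm tall with a 26 mm hole right through along its axis; about 0.14 kg. Stands on the stand's base with a post through its hole. Origin at the centre of its underside, z along its axis (up).
- low_spool: The other spool, to be left where it is: same brown cord and same 26 mm hole, 66 mm in diameter but only 30 mm tall, on the stand's other post. Origin at the centre of its underside, z up. Which of the two posts holds which spool varies.
- stand: Loose wooden spool stand, about 0.8 kg: a flat dark base 85 mm (its x) by 200 mm (its y), 18 mm thick, with two upright round pale posts 21 mm in diameter at x = 0, y = +55 mm and y = -55 mm. The post tops are 98 mm above the table, 80 mm above the base. Origin at the centre of the base's underside, z up.
- post_left (a point): Centre of the top of the stand's post at its y = +55 mm, 98 mm above the table.
- post_right (a point): Centre of the top of the stand's post at its y = -55 mm, 98 mm above the table.
- box: Red plastic open-topped box, fixed to the table: 170 mm (x) by 170 mm (y) outside, 100 mm high, walls and floor 4 mm thick (inner floor 4 mm above the table). Origin at the centre of its underside, z up; its +x side carries the lid's hinge, its -x side is the front. White clips hang open on its two y sides and do nothing.
- lid (a joint): Angle of the box's lid in rad: 0 = shut flat on the rim, 1.57 = standing upright on the hinge, up to 1.9; it starts open at about 1.45 to 1.75. The lid is a 170 x 170 mm plate 8 mm thick, 0.15 kg, on a stiff hinge that stays wherever it is left (about 2 N at its free edge moves it).
- lid_hinge (a point): Middle of the lid's hinge line, on the box's +x rim at 100 mm height. Hinge axis along the box's y. The point turns with the lid: its -x points along the lid to the free edge, its z is the lid's outer (upper) face normal.
- lid_edge (a point): Middle of the lid's free edge, on its outer face (the top face when shut), 170 mm from the hinge. When open it stands up to 270 mm above the table.
- jar: Bystander: closed glass jar with a metal cap, 72 mm in diameter, 110 mm tall, beyond the box and stand. Origin at the centre of its underside.
- bowl: Bystander: white ceramic bowl, 110 mm across, 50 mm tall. Origin at the centre of its underside.
- ladle: Bystander: steel ladle lying on the table, about 320 mm long, 35 mm high. Origin on the table about mid-length; its x points along the handle away from the cup.
Not all that is in view belongs to the job. What is shaped like the tall_spool but yellow is not meant.

How it is judged:
By the outcome, as a careful person would: the job done as asked, in the order asked, and still so for the second after the job is handed in, with the robot touching nothing.
It also fails if it takes over 64 s, if anything falls off the work surface, if the arm or the gripper's body presses on something with over 40 N, if the wrist force passes 120 N, or if a joint passes its speed limit or range.

## Robot

A 6-joint arm with a two-finger parallel gripper is mounted at the origin on the work surface. World frame = base frame: x ahead of the robot, y to its left, z up, the work surface at z = 0. Lengths are in m, angles in rad, forces in N, time in s.
With the tool pointing down it reaches from about 0.325 to 0.925 m from the base axis. Payload 3.1 kg.
Tool frame: the origin (TCP) lies on the centre line of the jaws, within the pads' length; the fingertips stand ctrl.tips_ahead ahead of it and the grasp point (between the pads) lies 2 mm behind it (ctrl.tips_ahead is the distance from the TCP to the fingertips, in m); x points along the fingers, y is the direction in which the jaws open and shut, and the axes are right-handed (so a half turn about x gives the same grasp; the last joint's range is limited). The gripper opens to 85 mm and grips with 20 to 120 N. Pads are 22 mm wide; open, the fingers measure 114 mm over their backs; the gripper's body (76 mm by 85 mm) begins 54 mm behind the grasp point. The pads swing forward as they close: fully open they stand 13 mm farther back than shut.
Start: joints at [-1.278, 0.217, 1.613, -0, 1.311, -0.112], TCP at [0.246, -0.574, 0.208] pointing down, gripper open.
Joint ranges: [-2.75, 2.75], [-0.78, 2.1], [0.31, 2.55], [-1.13, 4.27], [0.13, 2.63], [-2.58, 2.58]. Speed limits (rad/s): [2.79, 2.79, 3.14, 3.14, 3.14, 3.14].

## Interface

Orientations are given as a unit quaternion [w, x, y, z].
In Python, from cell import ctrl, cams gives the robot as it stands.
- The arm moves only by the shell command python3 -m crank 'ROWS' [FORCE]. ROWS is JSON, a list of rows, each a list of 3 entries, a list of its own where there are three numbers: the shift along the tool's x, y, z in units of 60 mm (1.0 is 60 mm), then the turn about the tool's x in units of 5 degrees (1.0 is 5 degrees), then the opening in per cent of the stroke, from 0 (shut) to 100 (fully open). A call has 1 to 5 rows; each row is the pose to reach, as a shift and turn from the pose commanded when the call began, along the tool's axes at that moment; what a row does not reach only later rows make up. A row lasts 1/8 s, in which the tool goes at most 62.5 mm and 10.7 degrees, less where a joint would pass 70% of its speed; a pose out of reach is approached as far as the arm can. A call with a gripper value outside its range is refused whole. The fingers move at their own pace and stop on an object; FORCE is the grip in N (left out, the last holds). Time passes only in rows, so rows that repeat a pose let the fingers close. It gives the time, the measured TCP pose, the force and the opening at its end, in the units of the state.
- ctrl.get_obs(): the state, without advancing time (a new reading comes with each control period).
- cams.capture(name): name is "scene" or "top" or "wrist"; returns a dict with "image" (384x512x3 uint8, red, green, blue), "z_map" (384x512 float32, m along the optical axis (not along the pixel's ray), 0 where there is no reading), "camera_matrix" (3x3 intrinsics, pixels), "k1" (the pictures are not rectified: a ray, as slopes to the right and down, at radius r is drawn at 1 + k1 r^2 times it, then the intrinsics apply), "R" (3x3) and "t" (3): a world point X has camera coordinates R X + t; the wrist camera has in their place "hand_eye" (4x4, takes a point from camera to tool coordinates, whose origin is the TCP and whose axes are the tool frame's). Camera axes: x right, y down, z forward; pixel columns grow to the right and rows downward; lengths in m; the calibration is good to about 2 mm. A picture is of the moment at which its call begins: read the wrist's pose just before it.
- ctrl.hand_in(): hands the job in, once; it reports no verdict.
The state is a dict: "time": time; "qpos": joint angles; "dq": joint speeds; "tau": joint torques, N m; "ee_pos": TCP position; "ee_rot": TCP orientation; "wrist_force": force on the tool from outside, world axes, zero at the start; "moment": the same for the moment, N m; "gripper_width": finger opening in m.
Only numpy, scipy, OpenCV 4.12 (cv2) and the standard library are available. Lean on these libraries where they do the work, as an engineer would, in place of code of your own. Each camera call takes 0.05 s, during which the arm holds its last target. There are 200 camera calls.

## Working session

There is one attempt and no reset: what is moved stays moved. The work goes in short steps, Python scripts to look and compute and a shell command to move; the robot and the scene stay as the last step left them, time stands still between calls to the robot, and variables do not carry over. Pictures are saved under pics/ and viewed, and the job is handed in when it is done.

```bash
mkdir -p pics; ls; python3 - <<'E'
from cell import ctrl,cams
import cv2,numpy as np
o=ctrl.get_obs(); print(o, ctrl.tips_ahead)
for n in ["scene","top"]:
    c=cams.capture(n); cv2.imwrite(f"pics/{n}0.png",c["image"][:,:,::-1]); print(n,c["camera_matrix"],c["k1"],c["R"],c["t"])
    np.savez(f"{n}0.npz",**c)
E
```

```text
pics
{'time': 0.0, 'qpos': array([-1.27820371e+00,  2.17754232e-01,  1.61495766e+00, -9.17617564e-06,
        1.31130358e+00, -1.12199343e-01]), 'dq': array([ 1.13374989e-03, -3.90461114e-05, -7.12603405e-04, -1.03149958e-04,
        1.21268624e-03, -4.98960262e-05]), 'tau': array([ 4.67417649e-04, -3.96838617e+01, -3.03850722e+01, -1.56210913e-04,
        9.66108812e-03, -1.51522016e-05]), 'ee_pos': array([ 0.24590344, -0.57362983,  0.20705602]), 'ee_rot': array([-0.14128836, -0.69259219, -0.14299401,  0.69275275]), 'wrist_force': array([-0.47990639,  0.63153992, -0.25521666]), 'moment': array([-0.02159559, -0.04724383, -0.07541605]), 'gripper_width': 0.08538371009951659} 0.017
scene [[346.86532064   0.         251.50640603]
 [  0.         346.86532064 195.08102842]
 [  0.           0.           1.        ]] 0.016902578942565694 [[-0.73201151  0.68115687  0.01358178]
 [ 0.44760458  0.49586039 -0.74415899]
 [-0.51362368 -0.53865368 -0.66786445]] [ 0.37146745 -0.19617034  1.20607263]
top [[414.20633829   0.         253.47444297]
 [  0.         414.20633829 190.08530268]
 [  0.           0.           1.        ]] -0.04963766357807951 [[-0.02703502 -0.99958765  0.00967634]
 [-0.97997368  0.02459168 -0.19760272]
 [ 0.19728328 -0.01482475 -0.98023443]] [0.07266794 0.58596127 0.97304551]
```

View pics/scene0.png

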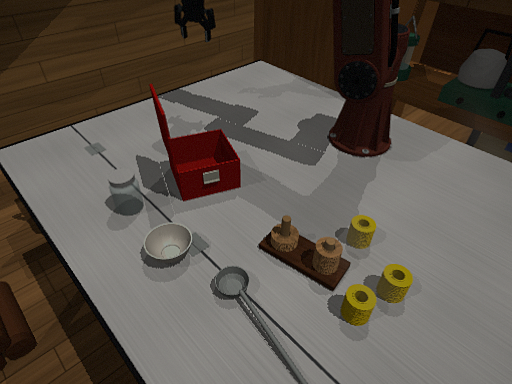

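View pics/top0.png

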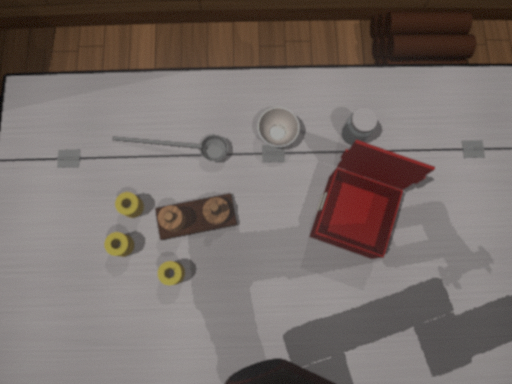

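The scene view shows the tall spool at (327,255) and the low spool with its long bare post at (285,237). The open box is at about (205,165) with its lid standing at the far left. In the top view the stand is at (195,215), the tall spool probably at (172,217), and the box at (360,215) with its hinge to the upper side. I'll measure these next.

```bash
cat > h.py <<'E'
import numpy as np,cv2
def rays(c):
    h,w=c["z_map"].shape
    u,v=np.meshgrid(np.arange(w),np.arange(h)); K=c["camera_matrix"]
    d=np.stack([(u-K[0,2])/K[0,0],(v-K[1,2])/K[1,1]],-1); s=d.copy()
    for _ in range(8): s=d/(1+c["k1"]*(s**2).sum(-1,keepdims=True))
    return np.dstack([s,np.ones((h,w))])
def cloud(c,T=None):
    P=rays(c)*c["z_map"][...,None]
    if T is not None: return P@T[:3,:3].T+T[:3,3]
    return (P-c["t"])@c["R"]
def onplane(c,uv,z):
    r=rays(c); K=None; u,v=uv
    d=r[int(round(v)),int(round(u))]@c["R"]; o=-c["t"]@c["R"]
    return o+d*(z-o[2])/d[2]
E
python3 - <<'E'
from h import *
for n in ["top","scene"]:
    c=dict(np.load(n+"0.npz")); X=cloud(c); c["X"]=X
    hsv=cv2.cvtColor(c["image"],cv2.COLOR_RGB2HSV)
    ok=c["z_map"]>0
    red=((hsv[...,0]<6)|(hsv[...,0]>174))&(hsv[...,1]>170)&(hsv[...,2]>60)&ok&(X[...,0]>0.2)&(X[...,0]<1)&(X[...,2]>0.01)
    P=X[red]; print(n,"red z pct",np.percentile(P[:,2],[1,50,99]))
    rim=P[(P[:,2]>0.09)&(P[:,2]<.104)]
    print(" rim rect",cv2.minAreaRect(rim[:,:2].astype(np.float32)*1000))
    lid=P[P[:,2]>.115]
    m=lid.mean(0); U,S,Vt=np.linalg.svd(lid-m,full_matrices=False); print(" lid",m,Vt[2],lid[:,2].max(),lid[lid[:,2]>.24].mean(0))
    reg=ok&(X[...,0]>0.4)&(X[...,0]<.75)&(X[...,1]>-.05)&(X[...,1]<.4)
    br=reg&(hsv[...,0]>4)&(hsv[...,0]<20)&(hsv[...,1]>60)
    Q=X[br]
    print(" stand rect",cv2.minAreaRect(Q[:,:2][(Q[:,2]>.012)&(Q[:,2]<.024)].astype(np.float32)*1000))
    for lo,hi in [(.042,.054),(.072,.086),(.092,.103)]:
        mk=(br&(X[...,2]>lo)&(X[...,2]<hi)).astype(np.uint8)
        k,L,st,ce=cv2.connectedComponentsWithStats(mk)
        for i in range(1,k):
            if st[i,4]>8: print(" z",lo,st[i],X[L==i].mean(0),cv2.minEnclosingCircle(X[L==i][:,:2].astype(np.float32)))
    ye=reg&(hsv[...,0]>22)&(hsv[...,0]<34)&(hsv[...,1]>150)
    k,L,st,ce=cv2.connectedComponentsWithStats(ye.astype(np.uint8))
    for i in range(1,k):
        if st[i,4]>50: print(" yellow",X[L==i].mean(0),X[L==i][:,2].max())
E
```

```text
top red z pct [0.01023895 0.07931196 0.27190119]
 rim rect ((514.2955322265625, -214.75326538085938), (120.30052185058594, 165.31304931640625), 70.59133911132812)
 lid [ 0.60062088 -0.24194361  0.2221075 ] [-0.93250482  0.35582355  0.06184146] 0.27361531073057627 [ 0.60211959 -0.24650685  0.27013325]
 stand rect ((518.2721557617188, 244.72189331054688), (125.64669036865234, 276.2870788574219), 5.560339450836182)
 z 0.042 [203 198  26  26 445] [0.53964227 0.15271001 0.04709685] ((0.5411179661750793, 0.15317539870738983), 0.033026691526174545)
 z 0.042 [182 216   2   9   9] [0.51840439 0.2343352  0.04857815] ((0.5189828872680664, 0.235695019364357), 0.009976564906537533)
 z 0.072 [158 206  24  23 356] [0.52236303 0.26045858 0.07916029] ((0.5220877528190613, 0.2613651156425476), 0.028760617598891258)
 z 0.092 [210 203   9   9  62] [0.54074297 0.15279261 0.09752039] ((0.5411025285720825, 0.15297052264213562), 0.010382737964391708)
 z 0.092 [164 212   9   9  61] [0.52143359 0.26119861 0.09813685] ((0.5216716527938843, 0.2614634931087494), 0.01074246596544981)
scene red z pct [0.01082152 0
[... 658 characters left out ...]
23  10   6  37] [0.54986899 0.15714167 0.07882055] ((0.5452492237091064, 0.15306927263736725), 0.010414736345410347)
 z 0.072 [315 237  28  23 384] [0.53022765 0.26333286 0.0769785 ] ((0.5252262353897095, 0.26027214527130127), 0.029565593227744102)
 z 0.092 [282 216   9   7  53] [0.54589708 0.15368286 0.09495373] ((0.5443142056465149, 0.15348970890045166), 0.010843141004443169)
 z 0.092 [325 238  10   9  62] [0.52668775 0.2611264  0.09542433] ((0.5263673663139343, 0.2611100673675537), 0.01069856807589531)
 yellow [0.41072391 0.27537836 0.04422433] 0.061485501593794734
 yellow [0.4721157  0.38679951 0.05060881] 0.06255076573744998
 yellow [0.57368153 0.37483388 0.04438772] 0.06263835906900253
```

```bash
cat >> h.py <<'E'
from scipy.spatial.transform import Rotation as Ro
def tool():
    from cell import ctrl
    o=ctrl.get_obs(); q=o["ee_rot"]; T=np.eye(4); T[:3,:3]=Ro.from_quat([q[1],q[2],q[3],q[0]]).as_matrix(); T[:3,3]=o["ee_pos"]; return T,o
def plan(p,jaw=None):
    "shift in units, and turn about tool x (units of 5 deg) to bring jaw axis to heading jaw (deg, mod 180)"
    T,o=tool(); s=T[:3,:3].T@(np.array(p)-T[:3,3])/.06
    h=np.degrees(np.arctan2(T[1,1],T[0,1])); out="t=%.2f shift %s jaw heading %.1f q6 %.2f F %s w %.4f"%(o["time"],np.round(s,3),h,o["qpos"][5],np.round(o["wrist_force"],1),o["gripper_width"])
    if jaw is not None:
        d=-((jaw-h+90)%180-90); out+=" turn %.2f"%(d/5)   # tool x points down
    print(out)
E
python3 - <<'E'
from h import *
from cell import cams
T,o=tool(); print(T.round(3))
c=cams.capture("wrist"); print(c["hand_eye"].round(3),c["camera_matrix"][0,0])
plan([.5237,.261,.25],100); plan([.5237,.261,.25],10)
t=dict(np.load("top0.npz")); X=cloud(t)
for n,u,v in [("jar",364,118),("bowl",278,128),("ladlecup",215,148)]: print(n,X[v,u])
E
```

```text
[[-0.001  0.394 -0.919  0.246]
 [ 0.002 -0.919 -0.394 -0.574]
 [-1.    -0.002 -0.     0.207]
 [ 0.     0.     0.     1.   ]]
[[-0.    -0.287  0.958 -0.165]
 [ 1.    -0.     0.    -0.   ]
 [ 0.     0.958  0.287 -0.074]
 [ 0.     0.     0.     1.   ]] 329.92367372819007
t=0.15 shift [ -0.688 -10.968  -9.735] jaw heading -66.8 q6 -0.11 F [-0.1  0.3  0.4] w 0.0849 turn 2.64
t=0.15 shift [ -0.688 -10.968  -9.735] jaw heading -66.8 q6 -0.11 F [-0.1  0.3  0.4] w 0.0849 turn -15.36
jar [ 0.75159107 -0.21926336  0.11039399]
bowl [ 0.76805659 -0.01444549  0.00505537]
ladlecup [0.71637576 0.15651781 0.00295133]
```

```bash
python3 -m crank '[[[-0.4,-0.5,-0.44],-1,100],[[-0.7,-1.1,-1.0],-3,100],[[-0.7,-1.8,-1.6],-5,100],[[-0.7,-2.5,-2.2],-7,100],[[-0.7,-3.2,-2.85],-9,100]]'
python3 -c "from h import *; plan([.5237,.261,.25],10)"
```

```text
time: 0.78
ee_pos: [0.3279, -0.3289, 0.2502]
ee_rot: [0.398, 0.585, 0.398, -0.584]
wrist_force: [1.8, 0.7, -0.3]
gripper_width: 0.0853
t=0.78 shift [ 6.0000e-03 -5.7100e-01 -1.0343e+01] jaw heading -21.5 q6 -0.56 F [ 1.8  0.7 -0.3] w 0.0853 turn -6.31
```

```bash
python3 -m crank '[[[0,-0.05,-0.95],-1,100],[[0,-0.1,-1.9],-2,100],[[0,-0.15,-2.85],-3,100],[[0,-0.2,-3.8],-4,100],[[0,-0.25,-4.75],-5,100]]'
python3 -c "from h import *; plan([.5237,.261,.2],10)"
```

```text
time: 1.4
ee_pos: [0.4198, -0.0587, 0.2504]
ee_rot: [0.515, 0.485, 0.514, -0.485]
wrist_force: [-0.1, -0.5, 0.0]
gripper_width: 0.0852
t=1.40 shift [ 0.84   2.039 -5.218] jaw heading 3.3 q6 -0.36 F [-0.1 -0.5  0. ] w 0.0852 turn -1.33
```

```bash
python3 -m crank '[[[0,0,-0.9],-0.5,100],[[0,0,-1.8],-1,100],[[0,0,-2.7],-1,100],[[0,0,-3.6],-1,100],[[0,0,-3.6],-1,100]]'
python3 -c "from h import *; plan([.5237,.261,.2],10)"
```

```text
time: 2.02
ee_pos: [0.4066, 0.1582, 0.2501]
ee_rot: [0.536, 0.461, 0.536, -0.461]
wrist_force: [0.5, 0.1, -0.2]
gripper_width: 0.0851
t=2.02 shift [ 0.835  2.186 -1.402] jaw heading 8.6 q6 0.06 F [ 0.5  0.1 -0.2] w 0.0851 turn -0.29
```

```bash
python3 -m crank '[[[0.2,0.7,-0.45],-0.3,100],[[0.5,1.4,-0.9],-0.3,100],[[0.7,2.0,-1.3],-0.3,100],[[0.83,2.19,-1.4],-0.3,100],[[0.83,2.19,-1.4],-0.3,100]]'
cat > look.py <<'E'
import sys
from h import *
from cell import cams
T,o=tool(); c=cams.capture("wrist"); cv2.imwrite("pics/%s.png"%sys.argv[1],c["image"][:,:,::-1])
X=cloud(c,T@c["hand_eye"]); np.savez("w.npz",X=X,**c)
hsv=cv2.cvtColor(c["image"],cv2.COLOR_RGB2HSV)
br=(c["z_map"]>0)&(hsv[...,0]>4)&(hsv[...,0]<20)&(hsv[...,1]>60)&(np.hypot(X[...,0]-.5237,X[...,1]-.261)<.045)
for lo,hi in [(.074,.086),(.093,.103)]:
    m=br&(X[...,2]>lo)&(X[...,2]<hi); P=X[m]
    print(lo,len(P),P.mean(0),cv2.minEnclosingCircle(P[:,:2].astype(np.float32)))
plan([.5237,.261,.2],10)
E
python3 look.py w1
```

```text
time: 2.65
ee_pos: [0.5253, 0.2558, 0.1993]
ee_rot: [0.54, 0.455, 0.541, -0.457]
wrist_force: [-0.5, -0.7, -0.4]
gripper_width: 0.0851
0.074 2577 [0.52382468 0.2623487  0.07846486] ((0.5241320729255676, 0.26097553968429565), 0.028966149315238)
0.093 457 [0.52399611 0.26181747 0.09695291] ((0.5242066979408264, 0.26105329394340515), 0.010491197928786278)
t=2.70 shift [ 0.001 -0.008 -0.092] jaw heading 9.6 q6 0.17 F [-0.7  0.4  0.7] w 0.0859 turn -0.07
```

View pics/w1.png

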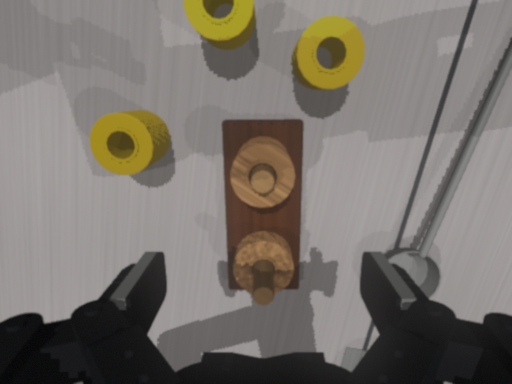

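The wrist view shows the tall spool at (262,172), with its post barely standing out, and it lies midway between the fingers. All three cameras agree on (0.524, 0.261), top at 0.08 m. I'll centre over it, then go down.

```bash
python3 -m crank '[[[0,0,-0.09],0,100],[[0.6,0,-0.09],0,100],[[1.2,0,-0.09],0,100],[[1.5,0,-0.09],0,100],[[1.5,0,-0.09],0,100]]'; python3 -c "from h import *; plan([.5240,.261,.053],10)"
```

```text
time: 3.32
ee_pos: [0.5235, 0.2618, 0.1097]
ee_rot: [0.54, 0.455, 0.541, -0.457]
wrist_force: [0.3, -0.1, 0.0]
gripper_width: 0.0857
t=3.33 shift [0.945 0.008 0.014] jaw heading 9.7 q6 0.17 F [ 0.3 -0.1  0. ] w 0.0857 turn -0.06
```

```bash
python3 -m crank '[[[0.4,0,0],0,100],[[0.8,0,0],0,100],[[0.94,0,0],0,100],[[0.94,0,0],0,75],[[0.94,0,0],0,75]]' 30; python3 -m crank '[[[0,0,0],0,60],[[0,0,0],0,60],[[0,0,0],0,55],[[0,0,0],0,50],[[0,0,0],0,50]]' 30; python3 -c "from h import *; plan([.5240,.261,.053],10)"
```

```text
time: 3.95
ee_pos: [0.5261, 0.2628, 0.0559]
ee_rot: [0.541, 0.457, 0.54, -0.455]
wrist_force: [0.3, -0.3, -0.9]
gripper_width: 0.064
time: 4.58
ee_pos: [0.5253, 0.2626, 0.0553]
ee_rot: [0.541, 0.456, 0.54, -0.456]
wrist_force: [-1.5, -0.3, 5.7]
gripper_width: 0.0424
t=4.58 shift [ 0.038 -0.027  0.023] jaw heading 9.7 q6 0.17 F [-1.5 -0.3  5.7] w 0.0424 turn -0.06
```

The width of 42 mm is below the spool's 58 mm, so something is off. I'll look before moving.

```bash
python3 - <<'E'
from h import *
from cell import cams
for n in ["scene","wrist","top"]:
    c=cams.capture(n)
    im=c["image"]
    if n=="scene": im=cv2.resize(im[150:350,200:460],None,fx=3,fy=3)
    if n=="top": im=cv2.resize(im[150:310,100:260],None,fx=3.5,fy=3.5)
    cv2.imwrite(f"pics/{n}2.png",im[:,:,::-1])
E
```

```text
(no output)
```

View pics/scene2.png

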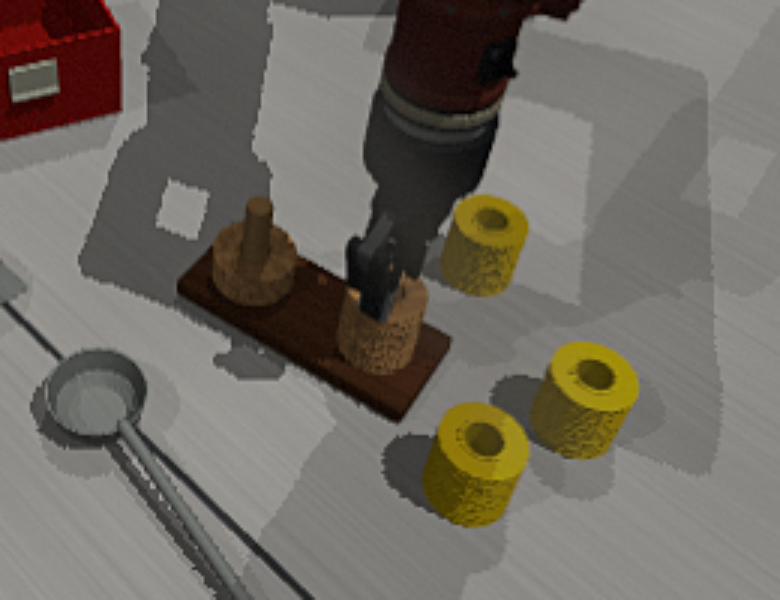

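View pics/wrist2.png

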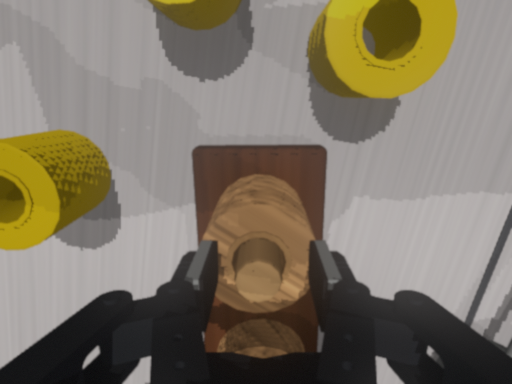

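The scene view shows the finger high up on the spool, at (375,270) in the crop. I can't tell whether the pads sit beside the spool's centre or on it, so I'll measure both in the tool frame.

```bash
python3 - <<'E'
from h import *
from cell import cams
T,o=tool(); c=cams.capture("wrist"); X=cloud(c,T@c["hand_eye"]); L=cloud(c,c["hand_eye"])
hsv=cv2.cvtColor(c["image"],cv2.COLOR_RGB2HSV)
z=c["z_map"]; print((z>0).mean())
fing=(z>0)&(hsv[...,2]<110)&(np.abs(L[...,1])<.06)&(np.abs(L[...,2])<.05)&(L[...,0]>-.06)&(L[...,0]<.03)
P=L[fing]; 
for s in (-1,1):
    Q=P[P[:,1]*s>0]; print(s,len(Q)); 
    for x in np.arange(-.05,.03,.01):
        q=Q[(Q[:,0]>=x)&(Q[:,0]<x+.01)]
        if len(q)>3: print("  x %.3f n %d y %.3f..%.3f z %.3f..%.3f"%(x,len(q),*np.percentile(q[:,1],[2,98]),*np.percentile(q[:,2],[2,98])))
br=(z>0)&(hsv[...,0]>4)&(hsv[...,0]<20)&(hsv[...,1]>60)&(np.hypot(X[...,0]-.5237,X[...,1]-.261)<.045)
for lo,hi in [(.074,.09),(.093,.106)]:
    Q=X[br&(X[...,2]>lo)&(X[...,2]<hi)]; print(lo,len(Q),Q.mean(0),cv2.minEnclosingCircle(Q[:,:2].astype(np.float32)))
c=cams.capture("top");X=cloud(c);z=c["z_map"]
hsv=cv2.cvtColor(c["image"],cv2.COLOR_RGB2HSV)
br=(z>0)&(hsv[...,0]>4)&(hsv[...,0]<20)&(hsv[...,1]>60)
for cx,cy in [(.5237,.261),(.543,.153)]:
  Q=X[br&(np.hypot(X[...,0]-cx,X[...,1]-cy)<.04)]
  for lo,hi in [(.042,.054),(.072,.09),(.093,.106)]:
    q=Q[(Q[:,2]>lo)&(Q[:,2]<hi)]
    if len(q)>5: print("top",lo,len(q),q.mean(0),cv2.minEnclosingCircle(q[:,:2].astype(np.float32)))
E
ls pics
```

```text
0.995849609375
-1 2592
  x -0.050 n 575 y -0.034..-0.009 z -0.012..0.009
  x -0.040 n 673 y -0.033..-0.001 z -0.012..0.008
  x -0.030 n 629 y -0.022..-0.000 z -0.011..0.030
  x -0.020 n 82 y -0.027..-0.005 z -0.011..0.007
  x -0.010 n 33 y -0.027..-0.004 z -0.027..0.007
  x 0.000 n 12 y -0.027..-0.003 z -0.027..0.007
1 2378
  x -0.050 n 573 y 0.006..0.035 z -0.012..0.009
  x -0.040 n 645 y 0.000..0.035 z -0.012..0.009
  x -0.030 n 445 y 0.000..0.025 z -0.012..0.030
  x -0.020 n 86 y 0.001..0.011 z -0.008..0.008
  x -0.010 n 24 y 0.010..0.014 z -0.009..0.008
  x 0.000 n 5 y 0.010..0.024 z -0.008..0.008
0.074 7413 [0.52497642 0.26563018 0.07906658] ((0.5242516398429871, 0.2601483166217804), 0.029753804206848145)
0.093 2138 [0.52582182 0.26252866 0.09747126] ((0.526217520236969, 0.26304274797439575), 0.0247556883841753)
top 0.042 12 [0.52107965 0.23535822 0.04914826] ((0.5216819047927856, 0.23800909519195557), 0.016304519027471542)
top 0.072 39 [0.52737706 0.2379633  0.07897127] ((0.5266706943511963, 0.23968353867530823), 0.017921611666679382)
top 0.042 440 [0.53980138 0.15275866 0.04713428] ((0.5408244132995605, 0.15292400121688843), 0.03276262804865837)
top 0.072 8 [0.53276793 0.14931459 0.08087186] ((0.533928394317627, 0.15045654773712158), 0.006518978625535965)
top 0.093 61 [0.54097314 0.15263927 0.0975006 ] ((0.5414520502090454, 0.15280784666538239), 0.010451813228428364)
scene0.png
scene2.png
top0.png
top2.png
w1.png
wrist2.png
```

View pics/top2.png

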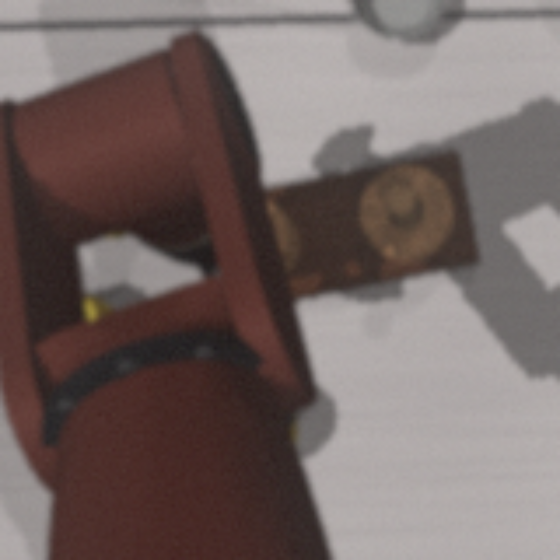

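```bash
python3 - <<'E'
from h import *
from cell import cams
T,o=tool(); c=cams.capture("wrist"); L=cloud(c,c["hand_eye"])
for v in (245,255,270,290,320):
    print(v,[(u,L[v,u].round(3).tolist(),c["image"][v,u].tolist()) for u in (185,195,205,212,218,224,300,308,314,320,330)])
print(tool()[1]["gripper_width"])
cv2.imwrite("pics/w3.png",cv2.resize(c["image"][140:384,140:380],None,fx=2.4,fy=2.4,interpolation=cv2.INTER_CUBIC)[:,:,::-1])
E
```

```text
245 [(185, [0.056, -0.056, 0.031], [180, 176, 174]), (195, [0.057, -0.049, 0.031], [170, 165, 164]), (205, [-0.034, -0.024, -0.012], [95, 93, 91]), (212, [-0.034, -0.021, -0.012], [52, 45, 42]), (218, [-0.024, -0.02, -0.007], [138, 105, 72]), (224, [-0.022, -0.018, -0.006], [162, 125, 86]), (300, [-0.024, 0.018, -0.007], [140, 106, 72]), (308, [-0.022, 0.022, -0.006], [123, 94, 65]), (314, [-0.033, 0.023, -0.012], [56, 48, 44]), (320, [-0.034, 0.026, -0.012], [96, 93, 90]), (330, [0.057, 0.05, 0.031], [179, 175, 173])]
255 [(185, [-0.035, -0.033, -0.008], [75, 72, 71]), (195, [-0.044, -0.027, -0.012], [87, 85, 84]), (205, [-0.044, -0.023, -0.012], [93, 91, 89]), (212, [-0.04, -0.02, -0.01], [47, 41, 36]), (218, [-0.024, -0.02, -0.002], [69, 54, 43]), (224, [-0.022, -0.018, -0.001], [133, 101, 69]), (300, [-0.023, 0.019, -0.001], [139, 106, 71]), (308, [-0.024, 0.022, -0.002], [109, 83, 58]), (314, [-0.04, 0.022, -0.01], [51, 43, 38]), (320, [-0.044, 0.024, -0.012], [89, 86, 83]), (330, [-0.044, 0.028, -0.012], [94, 92, 90])]
270 [(185, [-0.048, -0.03, -0.008], [52, 50, 49]), (195, [-
[... 792 characters left out ...]
8, [0.038, 0.033, 0.057], [74, 52, 35]), (314, [-0.046, 0.022, 0.003], [42, 34, 28]), (320, [-0.058, 0.022, -0.005], [41, 34, 29]), (330, [-0.062, 0.025, -0.007], [50, 46, 44])]
320 [(185, [-0.091, -0.02, -0.017], [31, 30, 29]), (195, [-0.092, -0.017, -0.018], [30, 27, 28]), (205, [-0.061, -0.021, 0.006], [29, 24, 21]), (212, [0.037, -0.036, 0.081], [53, 33, 22]), (218, [0.038, -0.032, 0.082], [57, 35, 25]), (224, [0.038, -0.027, 0.082], [57, 36, 23]), (300, [0.038, 0.028, 0.082], [50, 33, 20]), (308, [0.037, 0.033, 0.081], [53, 34, 21]), (314, [0.038, 0.038, 0.082], [56, 35, 24]), (320, [-0.061, 0.022, 0.006], [28, 22, 18]), (330, [-0.091, 0.019, -0.017], [34, 31, 30])]
0.042615250421911055
```

View pics/w3.png

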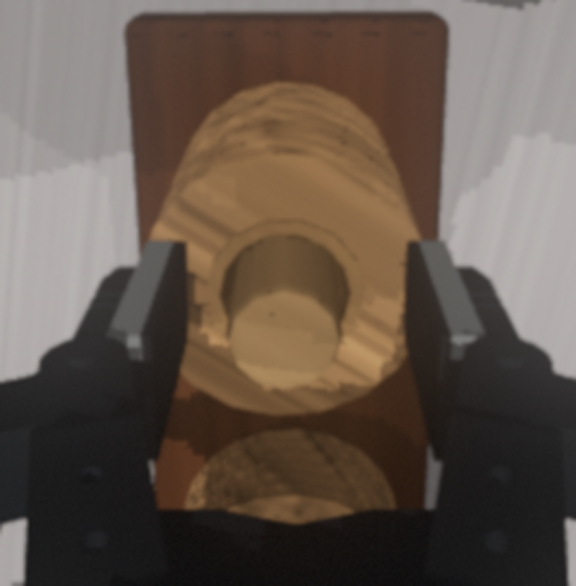

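The wrist depth puts the pad ends at tool x of about -0.033, with inner faces at y of ±0.021. That is 1 cm above the spool's top at x -0.023, though tips_ahead says +0.017. The fingers have probably closed above the spool, with light contact. I'll open up, back off, and measure the tip and body heights.

```bash
python3 -m crank '[[[-0.05,0,0],0,100],[[-0.2,0,0],0,100],[[-0.5,0,0],0,100],[[-0.5,0,0],0,100],[[-0.5,0,0],0,100]]'; python3 - <<'E'
from h import *
from cell import cams,ctrl
T,o=tool(); print(T[:3,3],o["gripper_width"],o["wrist_force"],ctrl.tips_ahead)
c=cams.capture("wrist"); L=cloud(c,c["hand_eye"]); cv2.imwrite("pics/w4.png",c["image"][:,:,::-1])
d=(L[...,0]<.03)&(c["z_map"]>0)&(c["z_map"]<.2)&(cv2.cvtColor(c["image"],cv2.COLOR_RGB2HSV)[...,1]<60)
for s in(-1,1):
    q=L[d&(L[...,1]*s>.03)]; print("finger",s,np.percentile(q[:,0],[50,98,99.5]),q[q[:,0]>np.percentile(q[:,0],98)].mean(0))
print("body px",[L[v,262].round(3).tolist() for v in (350,360,370,380)])
c=cams.capture("scene"); X=cloud(c); T2=np.linalg.inv(T); L=X@T2[:3,:3].T+T2[:3,3]
d=(c["z_map"]>0)&(np.abs(L[...,1])<.07)&(np.abs(L[...,2])<.03)&(L[...,0]<.0)&(c["image"].max(-1)<110)
sat=cv2.cvtColor(c["image"],cv2.COLOR_RGB2HSV)[...,1]<70
q=L[d&sat]; print("scene finger",len(q)); 
for s in(-1,1):
    p=q[q[:,1]*s>.02]
    if len(p): print(s,len(p),np.percentile(p[:,0],[50,95,99]),p[p[:,0]>np.percentile(p[:,0],90)].mean(0))
cv2.imwrite("pics/s4.png",cv2.resize(c["image"][120:320,230:430],None,fx=3,fy=3)[:,:,::-1])
E
```

```text
time: 5.5
ee_pos: [0.5251, 0.2624, 0.0847]
ee_rot: [0.541, 0.456, 0.54, -0.456]
wrist_force: [0.6, -0.1, -0.4]
gripper_width: 0.0856
[0.52505827 0.26244551 0.08470803] 0.08564395435002034 [ 0.56049109 -0.09596654 -0.40144541] 0.017
finger -1 [-0.0878227  -0.04170993 -0.03785536] [-0.03914263 -0.04246768 -0.00251699]
finger 1 [-0.08770049 -0.04164925 -0.03772702] [-0.03907919  0.04430533 -0.00204681]
body px [[0.031, 0.0, 0.102], [-0.098, 0.001, -0.011], [-0.102, 0.001, -0.012], [-0.105, 0.001, -0.012]]
scene finger 1923
-1 95 [-0.05611482 -0.03651547 -0.03463724] [-0.03663508 -0.04141901 -0.00349803]
1 1741 [-0.16761045 -0.08564092 -0.04898792] [-0.07717282  0.0519106  -0.00687445]
```

View pics/s4.png

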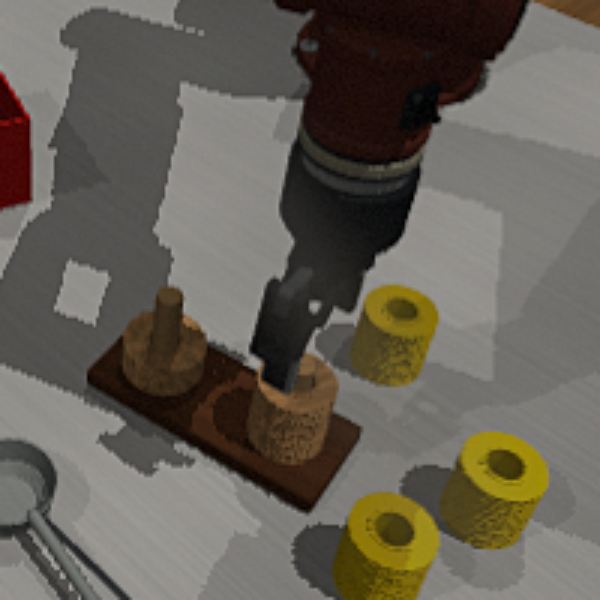

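View pics/w4.png

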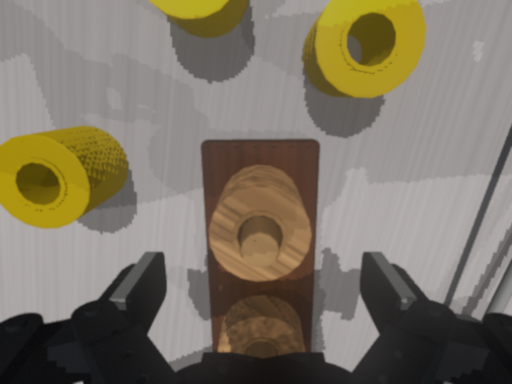

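Both cameras put the open tips at tool x ≈ -0.037 and the body face at -0.10. The reported TCP is therefore about 42 mm ahead of the real one, while the lateral centring is right. In reported height the grasp is at about 0.010, which leaves the body roughly 10 mm clear of the post.

```bash
python3 -m crank '[[[0.3,-0.03,0.05],0,100],[[0.6,-0.03,0.05],0,100],[[0.9,-0.03,0.05],0,100],[[1.1,-0.03,0.05],0,100],[[1.24,-0.03,0.05],0,100]]'; python3 -m crank '[[[0,0,0],0,100],[[0,0,0],0,75],[[0,0,0],0,70],[[0,0,0],0,65],[[0,0,0],0,60]]' 30;  python3 -m crank '[[[0,0,0],0,58],[[0,0,0],0,55],[[0,0,0],0,55],[[0,0,0],0,55],[[0,0,0],0,55]]' 30; python3 - <<'E'
from h import *
from cell import cams
c=cams.capture("scene"); cv2.imwrite("pics/s5.png",cv2.resize(c["image"][120:320,230:430],None,fx=3,fy=3)[:,:,::-1])
E
```

```text
time: 6.22
ee_pos: [0.523, 0.2589, 0.0084]
ee_rot: [0.54, 0.456, 0.541, -0.456]
wrist_force: [0.8, 0.1, 0.6]
gripper_width: 0.0856
time: 6.85
ee_pos: [0.5245, 0.2594, 0.0108]
ee_rot: [0.541, 0.457, 0.54, -0.455]
wrist_force: [0.8, 0.5, 4.1]
gripper_width: 0.0565
time: 7.48
ee_pos: [0.5244, 0.2594, 0.0108]
ee_rot: [0.541, 0.457, 0.54, -0.455]
wrist_force: [-0.2, 0.6, 5.4]
gripper_width: 0.0567
```

View pics/s5.png

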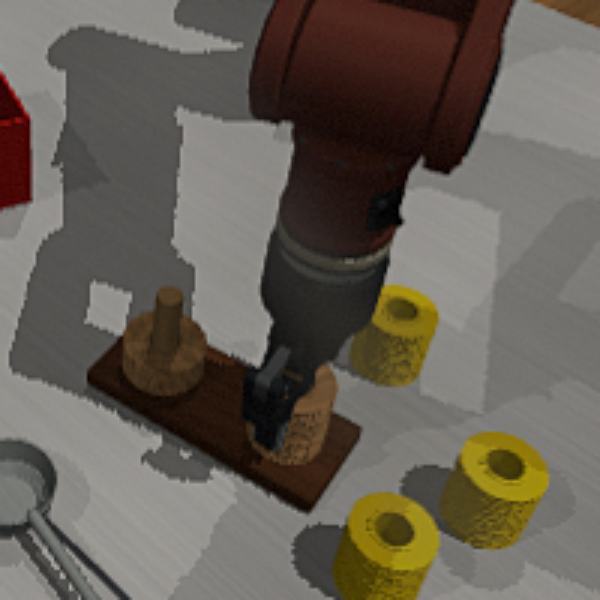

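The fingers now hold the spool's sides at 57 mm, and the scene crop shows the pad beside the spool at (265,410). I'll lift straight up.

```bash
python3 -m crank '[[[-0.2,0,0],0,55],[[-0.6,0,0],0,55],[[-1.1,0,0],0,55],[[-1.6,0,0],0,55],[[-2.1,0,0],0,55]]' 35;  python3 -m crank '[[[-0.3,0,0],0,55],[[-0.4,0,0],0,55],[[-0.4,0,0],0,55]]'; python3 - <<'E'
from h import *
from cell import cams
c=cams.capture("scene"); cv2.imwrite("pics/s6.png",cv2.resize(c["image"][80:320,200:440],None,fx=2.5,fy=2.5)[:,:,::-1])
X=cloud(c);hsv=cv2.cvtColor(c["image"],cv2.COLOR_RGB2HSV)
br=(c["z_map"]>0)&(hsv[...,0]>4)&(hsv[...,0]<20)&(hsv[...,1]>60)&(np.hypot(X[...,0]-.5237,X[...,1]-.261)<.04)&(X[...,2]>.11)
P=X[br]; print(len(P),np.percentile(P[:,2],[1,50,99]),P.mean(0))
# box bearings: target in front-middle of box; box x axis
a=np.radians(-21); bx=np.array([np.cos(a),np.sin(a)]); ctr=np.array([.5235,-.192])
tgt=ctr-0.015*bx; print("target",tgt); plan([*tgt,.155],-21)
E
```

```text
time: 8.15
ee_pos: [0.5225, 0.2587, 0.1361]
ee_rot: [0.54, 0.455, 0.541, -0.457]
wrist_force: [-0.3, 0.4, -1.0]
gripper_width: 0.0563
time: 8.52
ee_pos: [0.5231, 0.259, 0.1592]
ee_rot: [0.54, 0.456, 0.541, -0.456]
wrist_force: [0.0, 0.4, -0.9]
gripper_width: 0.0564
3439 [0.16986355 0.44936939 0.5234893 ] [0.54491689 0.27101925 0.42156875]
target [ 0.50949629 -0.18662448]
t=8.57 shift [ 0.064 -1.466  7.281] jaw heading 9.7 q6 0.17 F [ 0.4 -0.  -1.9] w 0.0563 turn 6.14
```

View pics/s6.png

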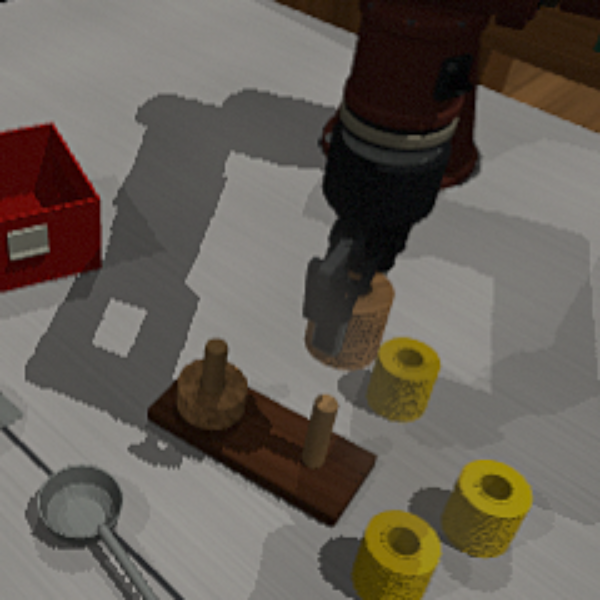

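The spool is off its post, the stand and low spool are unmoved, and the spool's bottom is at about 0.167 m. I'll carry it over the box.

```bash
python3 -m crank '[[[0,-0.1,0.5],0.3,55],[[0,-0.25,1.3],1,55],[[0,-0.4,2.1],2,55],[[0,-0.55,2.9],3,55],[[0,-0.75,3.7],4,55]]'; python3 -c "from h import *; plan([.5095,-.1866,.155],-21)"
```

```text
time: 9.2
ee_pos: [0.5154, 0.0313, 0.1582]
ee_rot: [-0.452, -0.543, -0.453, 0.544]
wrist_force: [-0.5, 0.1, -1.6]
gripper_width: 0.0562
t=9.20 shift [0.053 0.563 3.589] jaw heading -10.5 q6 0.11 F [-0.5  0.1 -1.6] w 0.0562 turn 2.11
```

```bash
python3 -m crank '[[[0,0.15,0.8],0.5,55],[[0,0.25,1.6],1,55],[[0,0.4,2.4],1.5,55],[[0,0.45,2.9],1.8,55],[[0,0.45,2.9],1.8,55]]'; python3 -m crank '[[[0,0,0],0,55]]'; python3 - <<'E'
from h import *
from cell import cams
plan([.5095,-.1866,.155],-21)
T,o=tool(); c=cams.capture("wrist"); X=cloud(c,T@c["hand_eye"]); cv2.imwrite("pics/w7.png",c["image"][:,:,::-1])
hsv=cv2.cvtColor(c["image"],cv2.COLOR_RGB2HSV)
red=((hsv[...,0]<6)|(hsv[...,0]>174))&(hsv[...,1]>150)&(c["z_map"]>0)
P=X[red&(X[...,2]>.094)&(X[...,2]<.106)]; print(len(P),cv2.minAreaRect(P[:,:2].astype(np.float32)*1000))
F=X[red&(X[...,2]<.012)]; print(len(F), F.mean(0) if len(F) else None)
c=cams.capture("top"); cv2.imwrite("pics/t7.png",c["image"][60:300,240:500][:,:,::-1].repeat(2,0).repeat(2,1))
E
```

```text
time: 9.82
ee_pos: [0.5109, -0.1449, 0.1583]
ee_rot: [-0.407, -0.577, -0.409, 0.578]
wrist_force: [-1.2, 1.3, -2.1]
gripper_width: 0.0568
time: 9.95
ee_pos: [0.5112, -0.1425, 0.1586]
ee_rot: [-0.408, -0.577, -0.41, 0.577]
wrist_force: [0.1, -0.1, -1.3]
gripper_width: 0.0564
t=9.95 shift [0.058 0.217 0.703] jaw heading -19.3 q6 -0.07 F [ 0.1 -0.1 -1.3] w 0.0564 turn 0.34
3417 ((524.5286865234375, -192.83294677734375), (169.25521850585938, 170.33030700683594), 68.83663177490234)
9869 [ 0.55200518 -0.17326763  0.00354237]
```

View pics/w7.png

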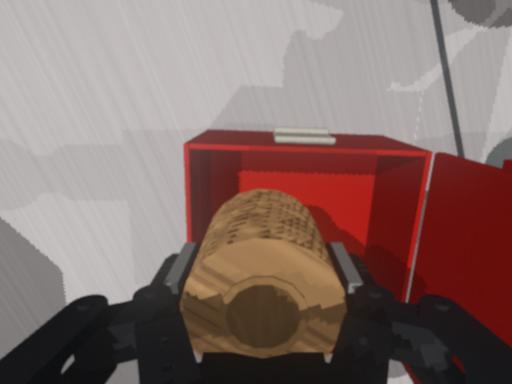

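View pics/t7.png

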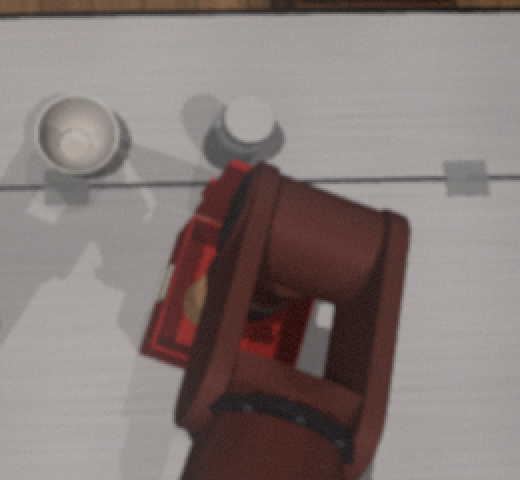

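The spool hangs over the box opening in the wrist view, which shows the inner floor at (300,200) and the lid on the right. The box measures (0.5245, -0.193), yaw -21°. Before going down, I'll check the arm's clearance to the lid.

```bash
python3 - <<'E'
from h import *
from cell import cams
a=np.radians(-21.1); R=np.array([[np.cos(a),np.sin(a)],[-np.sin(a),np.cos(a)]]); ctr=np.array([.5245,-.1928])
T,o=tool(); tgt=ctr+R.T@[-.015,0]; mv=R@(tgt-T[:2,3])
print("tgt",tgt,"move box",mv)
for n in("scene","top"):
    c=cams.capture(n); X=cloud(c); P=X[c["z_map"]>0]; B=np.c_[(P[:,:2]-ctr)@R.T,P[:,2]]
    B=B[(B[:,2]>.29)&(np.abs(B[:,1])<.35)&(np.abs(B[:,0])<.3)]
    B[:,:2]+=mv; B[:,2]-=.16
    for lo in (.1,.14,.18,.22,.26,.3):
        q=B[(B[:,2]>=lo)&(B[:,2]<lo+.04)]
        if len(q): print(n,"z after",lo,"x max %.3f  y %.3f..%.3f ;"%(q[:,0].max(),*np.percentile(q[:,1],[1,99])), "|y|<.09 xmax",q[np.abs(q[:,1])<.09][:,0].max() if (np.abs(q[:,1])<.09).any() else None)
plan([*tgt,.155],-21)
E
```

```text
tgt [ 0.5105057  -0.18740005] move box [ 0.01528933 -0.04267271]
scene z after 0.1 x max 0.032  y -0.004..0.013 ; |y|<.09 xmax 0.03243027759223545
scene z after 0.14 x max 0.023  y -0.001..0.039 ; |y|<.09 xmax 0.023476546951767027
scene z after 0.18 x max 0.023  y -0.008..0.038 ; |y|<.09 xmax 0.023187551239794033
scene z after 0.22 x max 0.021  y -0.002..0.037 ; |y|<.09 xmax 0.021375508578240505
scene z after 0.26 x max 0.023  y -0.040..0.061 ; |y|<.09 xmax 0.02271046050910313
scene z after 0.3 x max 0.029  y -0.040..0.064 ; |y|<.09 xmax 0.02915646136315923
top z after 0.14 x max -0.005  y -0.018..0.038 ; |y|<.09 xmax -0.004577248895709799
top z after 0.18 x max -0.034  y -0.028..0.003 ; |y|<.09 xmax -0.03425884102768818
top z after 0.22 x max -0.036  y -0.026..0.012 ; |y|<.09 xmax -0.03553207457668845
top z after 0.26 x max -0.044  y -0.018..0.020 ; |y|<.09 xmax -0.044427229721167326
top z after 0.3 x max 0.024  y -0.039..0.062 ; |y|<.09 xmax 0.023750532377225145
t=10.15 shift [0.075 0.226 0.72 ] jaw heading -19.2 q6 -0.07 F [-0.1  0.1 -2.1] w 0.0564 turn 0.36
```

The arm clears the lid by at least 5 cm.

```bash
python3 -m crank '[[[0,0.23,0.72],0.3,55],[[0,0.23,0.72],0.3,55],[[0.6,0.23,0.72],0.3,55],[[1.2,0.23,0.72],0.3,55],[[1.6,0.23,0.72],0.3,55]]'; python3 -m crank '[[[0.3,0,0],0,55],[[0.6,0,0],0,55],[[0.75,0,0],0,55],[[0.75,0,0],0,55],[[0.75,0,0],0,55]]'; python3 - <<'E'
from h import *
from cell import cams
plan([.5105,-.1874,-.004],-21)
T,o=tool(); c=cams.capture("wrist"); X=cloud(c,T@c["hand_eye"]); cv2.imwrite("pics/w8.png",c["image"][:,:,::-1])
hsv=cv2.cvtColor(c["image"],cv2.COLOR_RGB2HSV)
br=(c["z_map"]>0)&(hsv[...,0]>8)&(hsv[...,0]<20)&(hsv[...,1]>60)&(np.hypot(X[...,0]-.51,X[...,1]+.187)<.04)
P=X[br]; print("spool z pct",np.percentile(P[:,2],[1,5,50,95,99]))
E
```

```text
time: 10.78
ee_pos: [0.5098, -0.1869, 0.0619]
ee_rot: [-0.401, -0.582, -0.403, 0.582]
wrist_force: [-0.6, 0.3, -1.1]
gripper_width: 0.0564
time: 11.4
ee_pos: [0.5116, -0.1891, 0.0196]
ee_rot: [0.402, 0.582, 0.401, -0.582]
wrist_force: [-0.1, 0.3, -1.8]
gripper_width: 0.0561
t=11.40 shift [ 0.394 -0.028 -0.02 ] jaw heading -20.8 q6 -0.12 F [-0.1  0.3 -1.8] w 0.0561 turn 0.04
spool z pct [0.03259509 0.0476547  0.0868251  0.10747409 0.11884995]
```

View pics/w8.png

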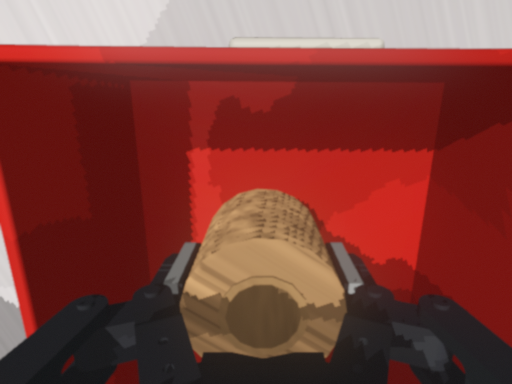

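The spool is inside the walls, with its top face at about 0.088, so its bottom is some 22 mm above the floor. I'll descend gently.

```bash
python3 -m crank '[[[0.1,0,0],0,55],[[0.2,0,0],0,55],[[0.26,0,0],0,55],[[0.28,0,0],0,55],[[0.3,0,0],0,55]]'; python3 -m crank '[[[0.015,0,0],0,55],[[0.03,0,0],0,55],[[0.03,0,0],0,55]]';python3 -m crank '[[[0.015,0,0],0,55],[[0.03,0,0],0,55],[[0.03,0,0],0,55]]'
```

```text
time: 12.08
ee_pos: [0.5108, -0.1887, 0.0007]
ee_rot: [0.402, 0.582, 0.401, -0.582]
wrist_force: [-0.0, 1.3, -1.7]
gripper_width: 0.0562
time: 12.45
ee_pos: [0.5108, -0.1886, -0.001]
ee_rot: [0.402, 0.582, 0.401, -0.582]
wrist_force: [0.0, 1.4, -1.0]
gripper_width: 0.056
time: 12.82
ee_pos: [0.5106, -0.1886, -0.0029]
ee_rot: [-0.401, -0.582, -0.402, 0.582]
wrist_force: [0.1, 0.3, -1.4]
gripper_width: 0.0565
```

```bash
python3 -m crank '[[[0.015,0,0],0,55],[[0.025,0,0],0,55],[[0.025,0,0],0,55]]';python3 -m crank '[[[0.015,0,0],0,55],[[0.025,0,0],0,55],[[0.025,0,0],0,55]]'
```

```text
time: 13.2
ee_pos: [0.5108, -0.1887, -0.0032]
ee_rot: [-0.401, -0.582, -0.402, 0.582]
wrist_force: [-2.7, 1.6, 5.2]
gripper_width: 0.0565
time: 13.58
ee_pos: [0.5108, -0.1887, -0.0032]
ee_rot: [-0.401, -0.582, -0.402, 0.582]
wrist_force: [-7.4, 2.7, 15.1]
gripper_width: 0.0565
```

The spool is on the floor at 15 N. I'll ease back, release with partial opening, and rise.

```bash
python3 -m crank '[[[-0.03,0,0],0,55],[[-0.035,0,0],0,60],[[-0.035,0,0],0,75],[[-0.035,0,0],0,85],[[-0.035,0,0],0,90]]'; python3 -m crank '[[[-0.05,0,0],0,90],[[-0.3,0,0],0,90],[[-0.9,0,0],0,90],[[-1.7,0,0],0,90],[[-2.5,0,0],0,90]]'; python3 - <<'E'
from h import *
from cell import cams
T,o=tool(); c=cams.capture("wrist"); X=cloud(c,T@c["hand_eye"]); cv2.imwrite("pics/w9.png",c["image"][:,:,::-1])
hsv=cv2.cvtColor(c["image"],cv2.COLOR_RGB2HSV)
br=(c["z_map"]>0)&(hsv[...,0]>8)&(hsv[...,0]<20)&(hsv[...,1]>60)&(np.hypot(X[...,0]-.51,X[...,1]+.187)<.04)
P=X[br]; t=P[P[:,2]>.058]; print("spool top",len(t),np.percentile(t[:,2],[2,50,98]),cv2.minEnclosingCircle(t[:,:2].astype(np.float32)))
a=np.radians(-21.1); bx=np.array([np.cos(a),np.sin(a)]); ctr=np.array([.5245,-.1928]); by=np.array([-bx[1],bx[0]])
c=cams.capture("scene"); X=cloud(c);hsv=cv2.cvtColor(c["image"],cv2.COLOR_RGB2HSV)
red=((hsv[...,0]<6)|(hsv[...,0]>174))&(hsv[...,1]>170)&(hsv[...,2]>60)&(c["z_map"]>0)&(X[...,2]>.12)&(X[...,2]<.28)
P=X[red]; B=np.c_[(P[:,:2]-ctr)@np.c_[bx,by],P[:,2]]; B=B[(abs(B[:,1])<.1)&(B[:,0]>.05)&(B[:,0]<.15)]
for lo in (.12,.16,.2,.24,.26): q=B[(B[:,2]>lo)&(B[:,2]<lo+.02)]; print("lid z",lo,q.mean(0), q[:,1].min(), q[:,1].max())
plan([.5105,-.1874,.3],-21)
E
```

```text
time: 14.2
ee_pos: [0.5135, -0.1898, -0.003]
ee_rot: [0.403, 0.583, 0.399, -0.581]
wrist_force: [4.3, -1.4, -1.8]
gripper_width: 0.0771
time: 14.82
ee_pos: [0.5101, -0.1884, 0.1471]
ee_rot: [-0.401, -0.582, -0.402, 0.582]
wrist_force: [0.3, -1.1, 0.3]
gripper_width: 0.0767
spool top 3403 [0.06002294 0.0644101  0.06615411] ((0.5122895240783691, -0.18727649748325348), 0.02914632298052311)
lid z 0.12 [0.08929747 0.08406379 0.13072813] 0.08134391068825687 0.08632959524083525
lid z 0.16 [0.09088514 0.08888409 0.17086898] 0.08210417820760033 0.09289858799783249
lid z 0.2 [0.09302752 0.08594905 0.20953181] 0.08131228706455246 0.09215317594880228
lid z 0.24 [0.09586368 0.0512562  0.25170279] -0.08105589266008618 0.08355263895726683
lid z 0.26 [0.09609582 0.01061771 0.26749329] -0.07887462305429192 0.08414181423919319
t=14.93 shift [-2.449 -0.063 -0.023] jaw heading -20.8 q6 -0.12 F [ 0.4 -0.6  0.7] w 0.0766 turn 0.04
```

View pics/w9.png

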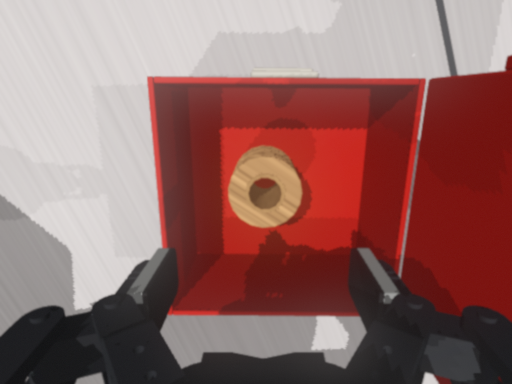

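The spool stands upright on the floor, with its top at 0.064–0.066 level. The lid stands near x_box = 0.096 at its top, at about 93°. With the fingers shut I'll go over the lid and push it closed from behind. Tool y is the box x direction and tool x is down.

```bash
python3 -m crank '[[[-0.9,0,0],0,50],[[-1.8,0,0],0,20],[[-2.7,0,0],0,0],[[-2.7,0.5,0],0,0],[[-2.7,1.3,0],0,0]]'; python3 -m crank '[[[0,0.7,0],0,0],[[0,1.3,0],0,0],[[0,1.4,0],0,0],[[0,1.4,0],0,0]]'; python3 - <<'E'
from h import *
from cell import cams
a=np.radians(-21.1); bx=np.array([np.cos(a),np.sin(a)]); ctr=np.array([.5245,-.1928]); by=np.array([-bx[1],bx[0]])
T,o=tool(); d=T[:2,3]-ctr; print("TCP box",d@bx,d@by,T[2,3],o["gripper_width"],o["wrist_force"].round(1))
c=cams.capture("scene"); cv2.imwrite("pics/s10.png",cv2.resize(c["image"][20:220,90:290],None,fx=3,fy=3)[:,:,::-1])
E
```

```text
time: 15.55
ee_pos: [0.5842, -0.2165, 0.3093]
ee_rot: [0.402, 0.582, 0.401, -0.582]
wrist_force: [0.1, -1.5, 0.6]
gripper_width: 0.0005
time: 16.05
ee_pos: [0.6615, -0.2459, 0.3067]
ee_rot: [-0.401, -0.582, -0.402, 0.583]
wrist_force: [-0.6, 0.1, -0.5]
gripper_width: -0.0003
TCP box 0.1469632029149847 -0.00025148591051815726 0.30672998807803425 -0.00025144559721074775 [-0.6  0.1 -0.5]
```

View pics/s10.png

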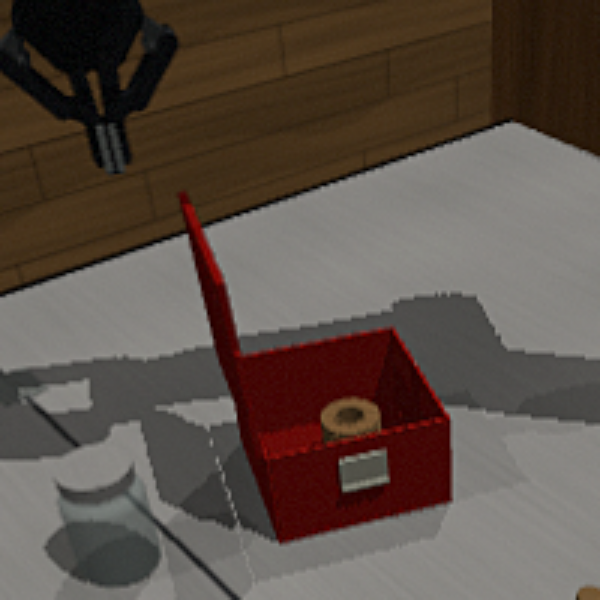

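The shut gripper is above and behind the lid, and the spool stands inside the box. I'll go down behind the lid and then push along its arc.

```bash
python3 -m crank '[[[0.7,0,0],0,0],[[1.4,0,0],0,0],[[1.52,0,0],0,0],[[1.52,0,0],0,0]]'; python3 -m crank '[[[0,-0.3,0],0,0],[[0,-0.6,0],0,0],[[0,-0.8,0],0,0],[[0.05,-1.1,0],0,0],[[0.1,-1.4,0],0,0]]';  python3 -c "
from h import *
T,o=tool();d=T[:2,3]-[.5245,-.1928];print(d@[.933,-.36],d@[.36,.933],T[2,3])"
```

```text
time: 16.6
ee_pos: [0.6618, -0.2461, 0.2178]
ee_rot: [-0.402, -0.582, -0.401, 0.582]
wrist_force: [-0.6, -0.1, -0.1]
gripper_width: -0.0
time: 17.23
ee_pos: [0.5849, -0.217, 0.214]
ee_rot: [0.403, 0.583, 0.4, -0.581]
wrist_force: [1.4, -0.1, 0.5]
gripper_width: -0.0
0.0650746431769891 -0.0007926636397571219 0.21404508051101362
```

```bash
python3 -m crank '[[[0.1,-0.28,0],0,0],[[0.24,-0.55,0],0,0],[[0.42,-0.8,0],0,0],[[0.6,-1.03,0],0,0],[[0.6,-1.03,0],0,0]]';  python3 -c "
from h import *
from cell import cams
T,o=tool();d=T[:2,3]-[.5245,-.1928];print(d@[.933,-.36],d@[.36,.933],T[2,3])
c=cams.capture('scene'); cv2.imwrite('pics/s11.png',cv2.resize(c['image'][20:220,90:290],None,fx=3,fy=3)[:,:,::-1])"
```

```text
time: 17.85
ee_pos: [0.5255, -0.1943, 0.1759]
ee_rot: [0.402, 0.582, 0.401, -0.582]
wrist_force: [0.8, -0.0, 0.3]
gripper_width: 0.0002
0.0014516716117280312 -0.0009998216645624304 0.17585571366457528
```

View pics/s11.png

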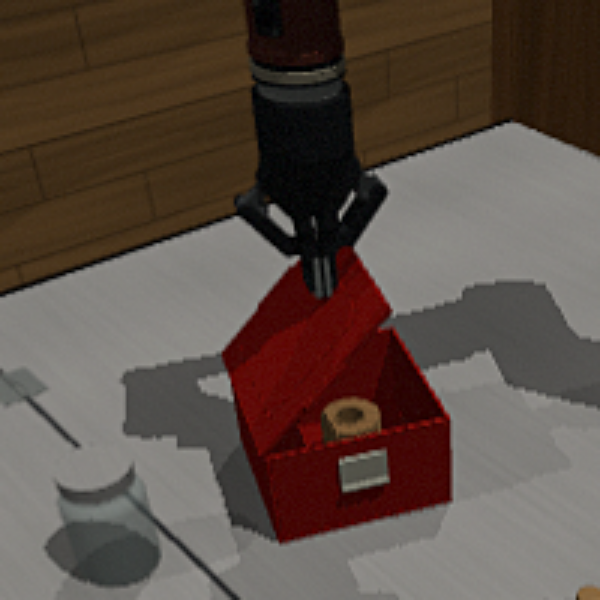

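The lid is down to about 50°, pushed by the fingertips at (320,290). I'll keep going.

```bash
python3 -m crank '[[[0.25,-0.2,0],0,0],[[0.5,-0.37,0],0,0],[[0.8,-0.5,0],0,0],[[1.07,-0.6,0],0,0],[[1.3,-0.65,0],0,0]]'; python3 -m crank '[[[0.05,0,0],0,0],[[0.1,0,0],0,0],[[0.13,0,0],0,0],[[0.13,0,0],0,0]]'
```

```text
time: 18.52
ee_pos: [0.4888, -0.1802, 0.0956]
ee_rot: [-0.401, -0.582, -0.402, 0.582]
wrist_force: [0.6, -0.1, 1.0]
gripper_width: -0.0001
time: 19.02
ee_pos: [0.4898, -0.1807, 0.0896]
ee_rot: [0.402, 0.582, 0.401, -0.582]
wrist_force: [0.2, -0.6, -0.1]
gripper_width: -0.0003
```

```bash
python3 -m crank '[[[0.04,0,0],0,0],[[0.08,0,0],0,0],[[0.08,0,0],0,0]]'; python3 -m crank '[[[0.04,0,0],0,0],[[0.06,0,0],0,0],[[0.06,0,0],0,0]]'; python3 -m crank '[[[0.03,0,0],0,0],[[0.05,0,0],0,0],[[0.05,0,0],0,0]]'
```

```text
time: 19.4
ee_pos: [0.4899, -0.1808, 0.0856]
ee_rot: [0.402, 0.582, 0.401, -0.582]
wrist_force: [-0.7, -0.5, 6.0]
gripper_width: -0.0001
time: 19.77
ee_pos: [0.49, -0.1808, 0.0853]
ee_rot: [-0.401, -0.582, -0.402, 0.582]
wrist_force: [-8.9, 4.1, 23.0]
gripper_width: -0.0001
time: 20.15
ee_pos: [0.49, -0.1809, 0.0851]
ee_rot: [-0.401, -0.581, -0.402, 0.582]
wrist_force: [-15.6, 7.8, 37.2]
gripper_width: -0.0003
```

The lid meets a hard stop. I'll lift off, back away sideways so nothing is blocked from view, and check.

```bash
python3 -m crank '[[[-0.2,0,0],0,0],[[-0.8,0,0],0,0],[[-1.7,0,0],0,0],[[-2.6,0,0],0,0],[[-3.0,0,0],0,0]]'; python3 -m crank '[[[0,0,0.8],0,0],[[0,-0.3,1.6],0,0],[[0,-0.7,2.4],0,0],[[0,-1.0,3.2],0,0],[[0,-1.0,3.2],0,0]]'; python3 - <<'E'
from h import *
from cell import cams
bx=np.array([.933,-.36]); by=np.array([.36,.933]); ctr=np.array([.5245,-.1928])
for n in("scene","top"):
    c=cams.capture(n); cv2.imwrite(f"pics/{n}12.png",c["image"][:,:,::-1]); X=cloud(c);hsv=cv2.cvtColor(c["image"],cv2.COLOR_RGB2HSV)
    red=((hsv[...,0]<6)|(hsv[...,0]>174))&(hsv[...,1]>170)&(hsv[...,2]>50)&(c["z_map"]>0)&(X[...,2]>.09)&(X[...,2]<.2)
    P=X[red]; B=np.c_[(P[:,:2]-ctr)@np.c_[bx,by],P[:,2]]; B=B[(abs(B[:,0])<.08)&(abs(B[:,1])<.08)]
    k=np.linalg.lstsq(np.c_[B[:,:2],np.ones(len(B))],B[:,2],rcond=None)[0]; print(n,"lid plane slope",k,len(B))
    br=(c["z_map"]>0)&(hsv[...,0]>4)&(hsv[...,0]<20)&(hsv[...,1]>60)
    for cx,cy,lo,hi in [(.524,.261,.093,.103),(.543,.153,.093,.103),(.543,.153,.042,.054)]:
        q=X[br&(np.hypot(X[...,0]-cx,X[...,1]-cy)<.04)&(X[...,2]>lo)&(X[...,2]<hi)]; print(n,cv2.minEnclosingCircle(q[:,:2].astype(np.float32)))
    print("jar/bowl",X[118,364] if n=="top" else "")
E
```

```text
time: 20.78
ee_pos: [0.4911, -0.1814, 0.2619]
ee_rot: [0.404, 0.583, 0.399, -0.581]
wrist_force: [0.2, 0.0, -0.1]
gripper_width: 0.0001
time: 21.4
ee_pos: [0.363, -0.3408, 0.2575]
ee_rot: [-0.4, -0.583, -0.4, 0.583]
wrist_force: [-0.2, 0.4, -0.7]
gripper_width: -0.0002
scene lid plane slope [-0.00152363  0.00232663  0.10613074] 1858
scene ((0.5255033373832703, 0.26062220335006714), 0.010616542771458626)
scene ((0.545698344707489, 0.15412487089633942), 0.010704822838306427)
scene ((0.5442162156105042, 0.1530754715204239), 0.033109258860349655)
jar/bowl 
top lid plane slope [-0.00163248  0.00323247  0.10941758] 2690
top ((0.5213332772254944, 0.2614382803440094), 0.009773870930075645)
top ((0.5413652658462524, 0.1531820148229599), 0.010367347858846188)
top ((0.5411993265151978, 0.1530969887971878), 0.032942574471235275)
jar/bowl [ 0.75059547 -0.21847223  0.11299164]
```

View pics/scene12.png

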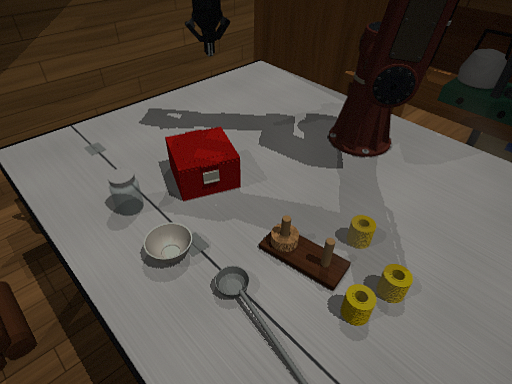

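View pics/top12.png

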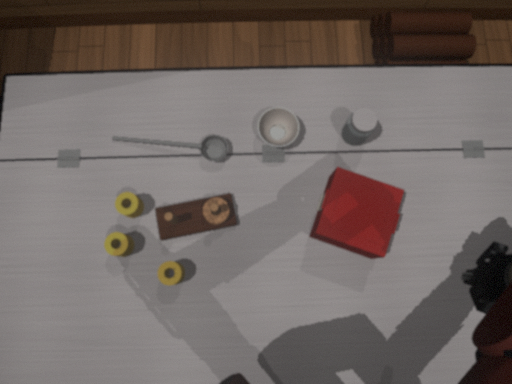

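The lid lies flat at (205,160) in the scene view: its plane slopes by less than 0.003 and sits at about 0.108 m. The stand, low spool, jar, bowl and ladle are where they were, and the robot touches nothing. I'll hand in.

```bash
python3 -c "
from cell import ctrl
print(ctrl.hand_in())"
```

```text
the job is handed in; nothing more can be done
None
```

The tall spool is standing upright inside the box, the lid is closed, and I handed the job in at about 21.5 s of the 64 s allowed.

**First grasp failed:** The fingers closed above the spool and lightly touched its top (about 6 N). The cameras showed that the reported tool position lies about 42 mm ahead of the real one along the fingers, which contradicts `ctrl.tips_ahead`. I corrected the depth and took the spool by its sides on the second try.

**Last checks:**
- **Spool:** seen standing on the box floor before the lid went down, with its top at about 64 mm against 66 mm expected. I had pressed it onto the floor with about 15 N before letting go.
- **Lid:** its plane is level within about 0.003 rad, at 106 mm in one camera and 109 mm in the other. It met a hard stop, where the fingertips pressed with about 37 N upward force on the wrist (about 41 N in all, against the 120 N wrist limit).
- **Stand and low spool:** the posts and the low spool measure within about 1.5 mm of where they were at the start.
- **Bystanders:** the jar measures about 1 mm from its first position, within camera accuracy. I checked the bowl and ladle only by eye, and they look unchanged.

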